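# Tip the heat spreader out from under the tray cover

### The arm

A 6-joint arm with a two-finger parallel gripper is mounted at the origin on a cart in front of the work surface, level with it; the furniture and walls round the work are solid. World frame = base frame: x ahead of the robot, y to its left, z up, the work surface at z = 0. Lengths are in m, angles in rad, forces in N, time in s.
With the tool pointing down it reaches from about 0.425 to 0.95 m from the base axis. Payload 3.5 kg.
Tool frame: the origin (TCP) lies at the very end of the fingers, on their centre line; the grasp point (between the pads) lies ctrl.grip_point_offset behind it (ctrl.grip_point_offset is the distance from the TCP to the grasp point, in m); z points along the fingers, y is the direction in which the jaws open and shut (so a half turn about z gives the same grasp; the last joint's range is limited). The gripper opens to 85 mm and grips with 20 to 120 N. Pads are 22 mm wide; open, the fingers measure 114 mm over their backs; the gripper's body (76 mm by 85 mm) begins 54 mm behind the grasp point. The pads swing forward as they close: fully open they stand 13 mm farther back than shut.
Start: joints at [-1.477, 0.286, 1.577, -0, 1.279, -0.15], TCP at [0.163, -0.655, 0.199] pointing down, gripper open.
Joint ranges: [-2.77, 2.77], [-0.9, 2.22], [0.21, 2.48], [-1.53, 4.67], [0.24, 2.81], [-2.84, 2.84]. Speed limits (rad/s): [2.79, 2.79, 3.14, 3.14, 3.14, 3.14].

### API

Orientations are given as a unit quaternion [x, y, z, w].
In Python, from plant import ctrl gives the robot as it stands.
- The arm moves only by the tool servo_tool, never from a script. Its argument "increments" is a list of rows, each a list of 5 numbers: the opening, from 0 (shut) to 1 (fully open), then the shift along the world's x, y, z in units of 40 mm (1.0 is 40 mm), then the turn about the world's z in units of 5 degrees (1.0 is 5 degrees). A call has exactly 10 rows; each row is the pose to reach, as a shift and turn from the pose measured when the call began; what a row does not reach only later rows make up. A row lasts 1/12 s, in which the tool goes at most 41.7 mm and 7.16 degrees, less where a joint would pass 70% of its speed; a pose out of reach is approached as far as the arm can. A call with a gripper value outside its range is refused whole. The fingers move at their own pace and stop on an object; "grip_force" is the grip in N (left out, the last holds). Time passes only in rows, so rows that repeat a pose let the fingers close, or fill a call up. It gives the time, the measured TCP pose, the force and the opening at its end, in the units of the state.
- ctrl.get_state(): the state, without advancing time (a new reading comes with each control period).
- ctrl.read_camera(name): name is "side" or "top"; returns a dict with "frame" (384x512x3 uint8, red, green, blue), "K" (3x3 intrinsics, pixels), "extrinsics" (4x4, takes a point from camera to world coordinates). Camera axes: x right, y down, z forward; pixel columns grow to the right and rows downward; lengths in m; the calibration is good to about 2 mm. A picture is of the moment at which its call begins. There is no depth.
- ctrl.sign_off(): hands the job in, once; it reports no verdict.
Trained networks look in a picture, given as the dict that the camera call returned (one of the last four; its "shot" number tells which), for a name from the list of things; names that differ only in an ending like _2 or _b are one class to them, and where a whole thing is asked for, a point or a joint stands for the part that bears it (a point fixed in the world has none). Each returns a list of dicts, best first, with "conf" (0 to 1); they miss things now and then, are a little off and sometimes report something else, mostly with a low value. They report only what shows in the picture. A call takes as long as a camera call.
- ctrl.masks_of(picture, query): "region" (384x512 bool, what is visible of it) and "extent" ([left, top, right, bottom] in pixels, round what is visible of it).
- ctrl.landmark_of(picture, query): "centre" ([row, column] in pixels: a listed point, or the origin of a listed thing).
The state is a dict: "time": time; "qpos": joint angles; "dq": joint speeds; "joint_efforts": joint torques, N m; "eef_pos": TCP position; "tcp_rot": TCP orientation; "contact_force": force on the tool from outside, world axes, zero at the start; "wrist_torque": the same for the moment, N m; "opening": opening from 0.0 (shut) to 1.0 (fully open).
Only numpy, scipy, OpenCV 4.12 (cv2) and the standard library are available. Lean on these libraries where they do the work, as an engineer would, in place of code of your own. Each camera call takes 0.05 s, during which the arm holds its last target. There are 200 camera calls.

### The job

The aluminium heat spreader has slid back under the clear cover of the blue tip-out tray. Lift the tray by its handle until the plate slides down into the notched low corner, and lower the tray gently back onto its rest without letting it fall. Then take the plate out and lay it flat, without dropping it, inside the black tray; leave the multimeter, solder spool, tape roll and side cutters alone.

Things in the scene. Friction and masses are not known exactly. Their poses are not given: they have to be found in the camera images.
- tray_handle (a point): middle of the tip-out tray's black round handle bar: 12 mm thick, 80 mm long, level, parallel to the hinge, 55 mm above the bench when down, 25 mm or more free on both sides. Axes as tray_corner, turning with the tray. Tray down: the bar runs along (x - y), across it is (x + y). A gripper pinching the bar can stay upright; the bar turns between the pads
- tray_hinge (a point): middle of the hinge axis, 20 mm above the bench, just outside the tray's low corner; fixed to the stand, axes as tray_corner with the tray down. The hinge axis is level along (x - y); the handle swings up and back over the hinge in the vertical plane of (x + y). Tray down, bar to hinge axis: 261 mm horizontally, 35 mm in height
- tip_tray (a joint): tip angle of the tray, rad: 0 = down on its rest, grows as the handle is lifted, stop at 0.95. The hinge is free: the tray falls back when let go. The plate slides reliably at 0.75 or more held for about a second
- tray_corner (a point): low inner corner of the blue tip-out tray, at its floor (30 mm above the bench). x along the long walls, y along the short walls, both away from this corner into the tray; z up. Inside: x 0 to 180, y 0 to 108 mm; walls 18 mm high, 4 thick. Near long wall (y = 0) cut to a 3 mm lip for x = 16 to 64 mm (finger room). A clear cover lies 18 to 21 mm above the floor from x = 90 mm on
- tray_seat (a point): where the plate's centre comes to lie when it is home in the corner against both walls: x = 40, y = 30, z = 5 mm from tray_corner, same axes; turns with the tray
- spreader_centre (a point): centre of the aluminium heat spreader, a plate 80 x 60 x 10 mm (110 g) with a copper square on top; its x axis along the 80 mm, z up. Lies at first on the tray's floor under the cover, its x roughly along the tray's x. In the corner it can be gripped across its 60 mm from above, one finger through the notch in the long wall
- esd_tray: open black tray, fixed, standing on the bench, 116 (x) x 158 (y) x 24 mm; inside 104 x 138 mm; origin at the centre of its underside, floor 3 mm above it, walls to 24 mm
- multimeter: orange hand-held meter lying on its back, 142 x 68 x 42 mm; origin under its centre; bystander
- solder_spool: reel of solder, about 60 mm across, 48 mm high; its centre is 30 mm along its y from the origin; bystander
- heat_tape: amber tape roll 58 mm across, 16 mm high; origin under its centre; bystander
- side_cutters: blue-handled side cutters lying flat, 42 x 106 x 9 mm; origin under its centre; bystander

How it is judged:
On the way, in this order (a step that is already met when the one before it is completed fails the run):
1. the tray is tipped up by at least 0.35 rad with the plate in its low corner, within 8 mm of the seat (value of joint tip_tray above 0.35 rad and distance between spreader_centre and tray_seat below 0.008 m), for 0.1 s.
2. the tray is down on its rest again with the plate still in the corner, within 12 mm of the seat (value of joint tip_tray below 0.03 rad and distance between spreader_centre and tray_seat below 0.012 m), for 0.2 s.
3. the plate is lifted out of the tip-out tray, its centre over 80 mm above the bench (height (world z) of spreader_centre above 0.08 m), for 0.1 s.
At the end, for the whole second after the job is handed in: The plate lies at rest flat (within 0.08 rad, copper side up) on the floor of the black tray, its centre within 30 mm along x and 50 mm along y of the tray's centre and under 12 mm above the bench; the tip-out tray is down on its rest (under 0.03 rad) (x of spreader_centre in the frame of esd_tray between -0.03 and 0.03 m and y of spreader_centre in the frame of esd_tray between -0.05 and 0.05 m and height (world z) of spreader_centre below 0.012 m and angle between spreader_centre's own z axis and vertical below 0.08 rad and linear speed of heat_spreader below 0.02 m/s and value of joint tip_tray below 0.03 rad); the robot touches nothing.
It fails at once if the tip-out tray is let fall (it swings down faster than 2.5 rad/s) (velocity of joint tip_tray below -2.5 rad/s).
It fails at once if the plate is dropped into the black tray (over 0.7 m/s, out of the fingers) (horizontal distance between spreader_centre and esd_tray below 0.1 m and linear speed of heat_spreader above 0.7 m/s and contact force between the fingers and heat_spreader below 0.1 N).
It fails at once if a bystander is moved by over 30 mm (distance of any of multimeter, solder_spool, heat_tape, side_cutters from where it was at the start of the episode above 0.03 m).
It also fails if it takes over 51 s, if anything falls off the work surface, if the arm or the gripper's body presses on something with over 40 N, if the wrist force passes 120 N, or if a joint passes its speed limit or range.

## Working session

There is one attempt and no reset: what is moved stays moved. The work goes in short steps, Python scripts to look and compute and a tool call to move; the robot and the scene stay as the last step left them, time stands still between calls to the robot, and variables do not carry over. Pictures are saved under pics/ and viewed, about 8 in all and at most 12, crops included, and the job is handed in when it is done.

Besides the shell and the picture viewer there is one more tool, called after "Emit:" by a JSON object that holds its "op" and its "data", one argument or row to a line. servo_tool: Moves the arm, as the interface text tells. Its arguments: {"type":"object","properties":{"increments":{"type":"array"},"grip_force":{"type":"number"}},"required":["increments"]}

```bash
mkdir -p pics; ls; cat > h.py <<'E'
import numpy as np, cv2
from plant import ctrl
def ray(p,px):
    r,c=px; K=np.array(p["K"]);E=np.array(p["extrinsics"])
    d=E[:3,:3]@np.linalg.solve(K,[c,r,1.]); return E[:3,3],d
def atz(p,px,z):
    o,d=ray(p,px); return o+d*(z-o[2])/d[2]
def proj(p,X):
    E=np.linalg.inv(np.array(p["extrinsics"])); q=E[:3,:3]@np.array(X)+E[:3,3]; u=np.array(p["K"])@q; return u[:2]/u[2]
def tri(p1,a,p2,b):
    o1,d1=ray(p1,a);o2,d2=ray(p2,b)
    s=np.linalg.lstsq(np.c_[d1,-d2],o2-o1,rcond=None)[0]
    A=o1+d1*s[0];B=o2+d2*s[1]; return (A+B)/2,np.linalg.norm(A-B)
def save(p,n): cv2.imwrite("pics/"+n+".png",p["frame"][:,:,::-1])
E
cat > a.py <<'E'
from h import *
np.set_printoptions(precision=4,suppress=True)
t=ctrl.read_camera("top");s=ctrl.read_camera("side")
im=np.hstack([t["frame"],s["frame"]]);im=cv2.resize(im,(800,300),interpolation=cv2.INTER_AREA)
cv2.imwrite("pics/p1.png",im[:,:,::-1]);save(t,"top1")
print(ctrl.grip_point_offset,ctrl.get_state())
Z=dict(tray_handle=.055,tray_hinge=.02,tray_corner=.03,tray_seat=.035,spreader_centre=.035,esd_tray=0,multimeter=0,solder_spool=0,heat_tape=0,side_cutters=0)
for n,z in Z.items():
    a=ctrl.landmark_of(t,n);b=ctrl.landmark_of(s,n)
    print(n,[(atz(p,x[0]["centre"],z),x[0]["centre"],x[0]["conf"]) for p,x in((t,a),(s,b)) if x], tri(t,a[0]["centre"],s,b[0]["centre"]) if a and b else '')
E
python3 a.py
```

```text
pics
0.0187 {'time': 0.1, 'qpos': array([-1.477 ,  0.2871,  1.578 , -0.    ,  1.2786, -0.15  ]), 'dq': array([-0.0002,  0.0002, -0.0031, -0.0014, -0.0006, -0.0008]), 'joint_efforts': array([  0.0004, -40.7297, -29.37  ,  -0.0002,   0.0034,   0.    ]), 'eef_pos': array([ 0.1629, -0.6544,  0.1978]), 'tcp_rot': array([ 0.9926,  0.1216,  0.    , -0.0011]), 'contact_force': array([-0.2647, -0.3997,  0.1757]), 'wrist_torque': array([ 0.0312,  0.0179, -0.0133]), 'opening': 0.9999804696941728}
tray_handle [(array([0.6217, 0.2665, 0.055 ]), [201.2, 206.6], 0.72), (array([0.6344, 0.2732, 0.055 ]), [187.6, 222.7], 0.94)] (array([0.6265, 0.2647, 0.0584]), np.float64(0.010437000065199466))
tray_hinge [(array([ 0.5973, -0.0064,  0.02  ]), [209.5, 314.4], 0.93), (array([0.6065, 0.0139, 0.02  ]), [237.5, 243.1], 0.82)] (array([ 0.5982, -0.0056,  0.0301]), np.float64(0.0028634066424372755))
tray_corner [(array([0.6091, 0.009 , 0.03  ]), [204.8, 308.7], 0.86), (array([0.6131, 0.0155, 0.03  ]), [232.9, 245.6], 0.65)] (array([0.6098, 0.009 , 0.0333]), np.float64(0.0019015049385475969))
tray_seat [(array
[... 668 characters left out ...]
, 0.4299, 0.    ]), [193.0, 170.1], 0.7)] (array([0.6009, 0.0169, 0.179 ]), np.float64(0.31653598955334356))
solder_spool [(array([0.6638, 0.4471, 0.    ]), [188.0, 140.7], 0.61), (array([ 0.6807,  0.4904, -0.    ]), [181.9, 217.9], 0.72)] (array([0.6646, 0.4417, 0.0166]), np.float64(0.0051734014531683425))
heat_tape [(array([0.7244, 0.3218, 0.    ]), [164.3, 188.1], 0.56), (array([0.5051, 0.4174, 0.    ]), [194.4, 169.7], 0.38)] (array([0.6036, 0.3226, 0.0455]), np.float64(0.22559575464454446))
side_cutters [(array([0.7217, 0.3345, 0.    ]), [165.4, 183.3], 0.82), (array([0.7109, 0.3177, 0.    ]), [197.6, 242.9], 0.47)] (array([ 0.7202,  0.3366, -0.0074]), np.float64(0.0053465371345548995))
```

View pics/p1.png

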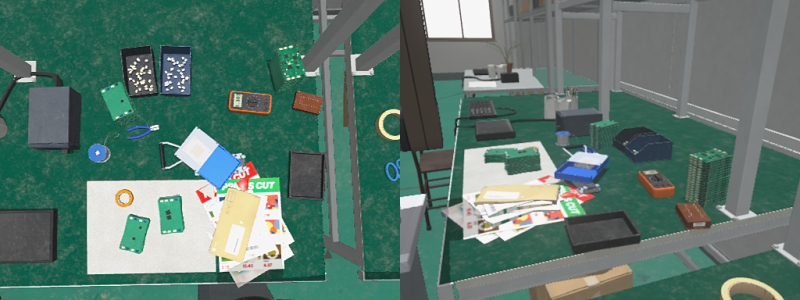

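```bash
python3 -c "
import cv2
i=cv2.imread('pics/top1.png')[120:300,170:450];cv2.imwrite('pics/p2.png',cv2.resize(i,(784,504),interpolation=cv2.INTER_CUBIC))"
```

```text
(no output)
```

View pics/p2.png

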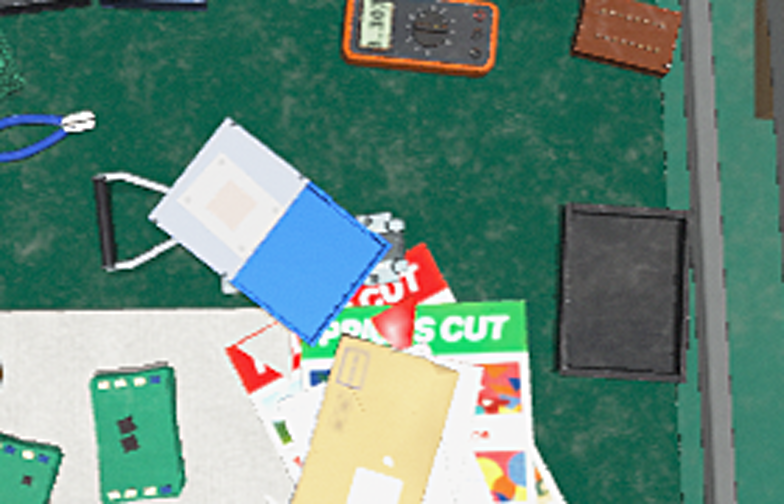

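p1 is the overview. p2 (2.8x crop from column 170, row 120) shows the handle bar from (97,178) to (110,268). The tip tray's corners are near (388,245), (312,342), (150,215) and (230,120), with the plate under the cover at about (230,203). The black tray's corners are (565,203), (690,212), (683,382) and (558,375).

```bash
cat > b.py <<'E'
from h import *
np.set_printoptions(precision=4,suppress=True)
t=ctrl.read_camera("top")
f=lambda c,z:atz(t,(120+(c[1]+.5)/2.8-.5,170+(c[0]+.5)/2.8-.5),z)
C,Y,F,X=[f(c,.048) for c in[(388,245),(312,342),(150,215),(230,120)]]
for n,v in(("short",Y-C),("long",F-Y),("short",F-X),("long",X-C)): print(n,np.linalg.norm(v),np.degrees(np.arctan2(v[1],v[0])))
print(C,(C+Y+F+X)/4)
a,b=f((97,178),.058),f((110,268),.058);print("bar",a,b,(a+b)/2,np.linalg.norm(a-b),np.degrees(np.arctan2(*(a-b)[1::-1])))
B=[f(c,.024) for c in[(565,203),(690,212),(683,382),(558,375)]]
print("esd",np.mean(B,0),[ (np.linalg.norm(B[i]-B[i-1]),np.degrees(np.arctan2(*(B[i]-B[i-1])[1::-1]))) for i in range(4)])
m=ctrl.masks_of(t,"esd_tray")
if m:
  r=np.argwhere(m[0]["region"]);(cx,cy),s,an=cv2.minAreaRect(r[:,::-1].astype(np.float32));print(m[0]["conf"],atz(t,(cy,cx),.02),s,an)
E
python3 b.py
```

```text
short 0.11032712062925921 140.52485258443045
long 0.1843767403115815 50.87738707831782
short 0.11221452292933212 139.11651071410236
long 0.18161669575596048 50.298004732797914
[0.6021 0.0122 0.048 ] [0.6176 0.1179 0.048 ]
bar [0.6666 0.2714 0.058 ] [0.586  0.2605 0.058 ] [0.6263 0.266  0.058 ] 0.08133892819704899 7.701961697424497
esd [ 0.5558 -0.2044  0.024 ] [(np.float64(0.15706283329965645), np.float64(-4.653157636858946)), (np.float64(0.11475485218858837), np.float64(-95.27040456547108)), (np.float64(0.15509883053965726), np.float64(174.82111506275504)), (np.float64(0.11332745607287473), np.float64(85.71809168877749))]
0.6 [ 0.5559 -0.2053  0.02  ] (46.8253288269043, 62.462730407714844) 2.4895529747009277
```

```bash
python3 -c "
from h import *
t=ctrl.read_camera('top');s=ctrl.read_camera('side')
cv2.imwrite('pics/p3.png',cv2.resize(np.vstack([t['frame'][:,230:],s['frame'][:,230:]])[:,:,::-1],(440,1200)[:2]) if 0 else cv2.resize(np.hstack([t['frame'][:,256:],s['frame'][:,256:]])[:,:,::-1],(800,600)))
for p in(t,s):print(np.round(p['extrinsics'],3).tolist())
"
```

```text
[[-0.019, -0.996, 0.085, 0.546], [-1.0, 0.02, 0.002, 0.126], [-0.004, -0.085, -0.996, 1.14], [0.0, 0.0, 0.0, 1.0]]
[[0.938, -0.109, 0.328, 0.319], [-0.345, -0.322, 0.881, -0.816], [0.01, -0.94, -0.34, 0.442], [0.0, 0.0, 0.0, 1.0]]
```

View pics/p3.png

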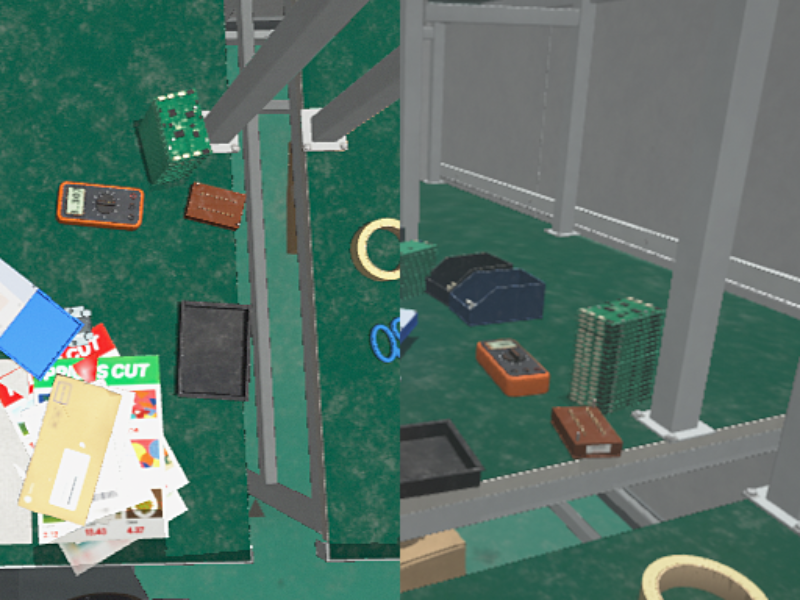

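p3 shows two benches with a low beam at bench level between them. Nothing stands in the arm's way at z = 0.2, and the post near x 0.85 stays clear.

Emit:
{"op": "servo_tool", "data": {
  "increments": [
    [0.4, 0.74, 0.67, 0, -0.3],
    [0.4, 1.5, 1.4, 0, -0.6],
    [0.4, 2.2, 2.1, 0, -0.9],
    [0.4, 3.0, 2.8, 0, -1.2],
    [0.4, 3.8, 3.6, 0, -1.6],
    [0.4, 4.5, 4.3, 0, -1.6],
    [0.4, 5.2, 5.1, 0, -1.6],
    [0.4, 5.9, 5.8, 0, -1.6],
    [0.4, 6.6, 6.6, 0, -1.6],
    [0.4, 7.2, 7.4, 0, -1.6]
  ],
  "grip_force": 40
}}

```text
time: 2.13
eef_pos: [0.4521, -0.3578, 0.1993]
tcp_rot: [0.999, 0.052, 0.0, 0.0]
contact_force: [1.3, -0.9, -0.6]
opening: 0.398
```

Emit:
{"op": "servo_tool", "data": {
  "increments": [
    [0.4, 0.3, 1.0, 0, 0],
    [0.4, 0.6, 2.0, 0, 0],
    [0.4, 0.9, 3.0, 0, 0],
    [0.4, 1.2, 4.0, 0, 0],
    [0.4, 1.5, 5.0, 0, 0],
    [0.4, 1.8, 6.0, 0, 0],
    [0.4, 2.1, 7.0, 0, 0],
    [0.4, 2.4, 8.0, 0, 0],
    [0.4, 2.7, 9.0, 0, 0],
    [0.4, 3.0, 10.0, 0, 0]
  ]
}}

```text
time: 2.97
eef_pos: [0.5716, 0.0417, 0.1998]
tcp_rot: [0.999, 0.052, 0.001, 0.0]
contact_force: [1.1, -0.6, -0.0]
opening: 0.395
```

Emit:
{"op": "servo_tool", "data": {
  "increments": [
    [0.4, 0.3, 1.0, 0, 0],
    [0.4, 0.5, 2.0, 0, 0],
    [0.4, 0.8, 3.0, 0, 0],
    [0.4, 1.1, 4.0, 0, 0],
    [0.4, 1.3, 5.0, 0, 0],
    [0.4, 1.4, 5.7, -0.6, 0],
    [0.4, 1.4, 5.7, -1.4, 0],
    [0.4, 1.4, 5.7, -2.0, 0],
    [0.4, 1.4, 5.7, -2.0, 0],
    [0.4, 1.4, 5.7, -2.0, 0]
  ]
}}

```text
time: 3.8
eef_pos: [0.6263, 0.2694, 0.1178]
tcp_rot: [0.999, 0.052, -0.001, 0.001]
contact_force: [0.0, -0.0, 0.6]
opening: 0.396
```

```bash
python3 -c "
from h import *
t=ctrl.read_camera('top');s=ctrl.read_camera('side');st=ctrl.get_state();print(st['eef_pos'],st['tcp_rot'])
a=cv2.resize(t['frame'][140:260,140:300],(400,300));b=cv2.resize(s['frame'][120:270,150:350],(400,300))
cv2.imwrite('pics/p4.png',np.hstack([a,b])[:,:,::-1])
print(proj(s,(.626,.266,.055)),proj(s,st['eef_pos']))
"
```

```text
[0.62898765 0.26961984 0.12208831] [9.98656890e-01 5.17546569e-02 2.41832621e-03 1.52257833e-04]
[220.58228382 188.68655386] [220.87900574 165.42990273]
```

View pics/p4.png

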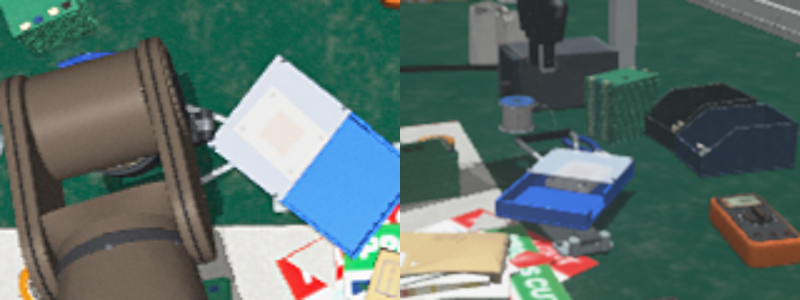

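p4 shows the gripper right above the bar in the side view, matching the projected bar position of (220.6, 188.7). Next I descend and close.

Emit:
{"op": "servo_tool", "data": {
  "increments": [
    [0.4, 0, -0.1, -0.6, 0],
    [0.4, 0, -0.1, -1.2, 0],
    [0.4, 0, -0.1, -1.7, 0],
    [0.4, 0, -0.1, -1.95, 0],
    [0.4, 0, -0.1, -1.95, 0],
    [0.0, 0, -0.1, -1.95, 0],
    [0.0, 0, -0.1, -1.95, 0],
    [0.0, 0, -0.1, -1.95, 0],
    [0.0, 0, -0.1, -1.95, 0],
    [0.0, 0, -0.1, -1.95, 0]
  ],
  "grip_force": 60
}}

```text
time: 4.73
eef_pos: [0.6297, 0.2659, 0.0454]
tcp_rot: [0.999, 0.052, 0.003, -0.0]
contact_force: [1.2, -0.5, 0.6]
opening: -0.003
```

```bash
python3 -c "
from h import *
t=ctrl.read_camera('top');s=ctrl.read_camera('side');st=ctrl.get_state();print(st['eef_pos'],st['tcp_rot'],st['opening'])
b=cv2.resize(s['frame'][140:230,180:300],(800,600),interpolation=cv2.INTER_CUBIC)
cv2.imwrite('pics/p5.png',b[:,:,::-1])
print((proj(s,st['eef_pos'])-[180,140])*6.667)
for p in t,s:
  for n in('tray_handle','tray_hinge','tray_corner'):
    print(n,[(d['centre'],d['conf']) for d in ctrl.landmark_of(p,n)][:2])
"
```

```text
[0.62924336 0.26578323 0.04467305] [9.98651547e-01 5.18366183e-02 2.83715398e-03 6.12305336e-05] 0.000551035962614084
[278.40113493 346.85191459]
tray_handle []
tray_hinge [([204.5, 312.0], 0.79)]
tray_corner [([205.4, 308.8], 0.79)]
tray_handle [([188.5, 224.3], 0.56)]
tray_hinge [([238.4, 241.2], 0.81)]
tray_corner [([235.4, 243.8], 0.69)]
```

View pics/p5.png

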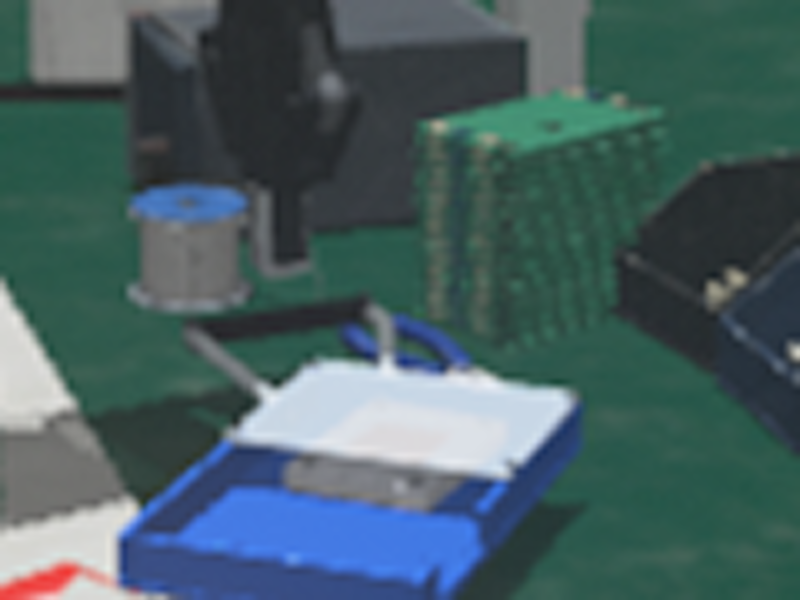

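p5 shows the closed fingertips at about (285,270) with the bar still clear below at (280,318). From the reported TCP the tips should be at row 347, so they are about 11 px too high. The jaws closed on air. I'll raise the arm and difference the images to find where the tool really is.

```bash
python3 -c "
from h import *
s=ctrl.read_camera('side');t=ctrl.read_camera('top');np.savez('lo.npz',s=s['frame'],t=t['frame'])
print(s['K'],atz(s,(180.5,222.7),.045),ctrl.get_state())"
```

```text
[[418.5414993    0.         251.95345854]
 [  0.         418.5414993  194.9528189 ]
 [  0.           0.           1.        ]] [0.66167364 0.36619567 0.045     ] {'time': 5.2333, 'qpos': array([ 2.51828078e-01,  4.53676345e-01,  1.65899400e+00, -1.48628611e-03,
        1.02437436e+00,  1.71973726e+00]), 'dq': array([ 0.00216186,  0.00248687,  0.00061253,  0.00110872,  0.00167076,
       -0.00036336]), 'joint_efforts': array([ 3.12772092e-03, -4.34810257e+01, -2.59341395e+01, -2.19526737e-03,
       -9.61024401e-03,  7.42787421e-06]), 'eef_pos': array([0.62894471, 0.26563819, 0.04397864]), 'tcp_rot': array([9.98654431e-01, 5.18049437e-02, 2.35502330e-03, 1.70462454e-04]), 'contact_force': array([-1.06102961, -0.36403877,  0.53737598]), 'wrist_torque': array([0.03861102, 0.00723468, 0.00801242]), 'opening': -0.003088010087497266}
```

Emit:
{"op": "servo_tool", "data": {
  "increments": [
    [0.0, 0, 0, 0.8, 0],
    [0.0, 0, 0, 1.6, 0],
    [0.0, 0, 0, 2.4, 0],
    [0.0, 0, 0, 3.0, 0],
    [0.0, 0, 0, 3.0, 0],
    [0.0, 0, 0, 3.0, 0],
    [0.0, 0, 0, 3.0, 0],
    [0.0, 0, 0, 3.0, 0],
    [0.0, 0, 0, 3.0, 0],
    [0.0, 0, 0, 3.0, 0]
  ]
}}

```text
time: 6.07
eef_pos: [0.6281, 0.2654, 0.162]
tcp_rot: [0.999, 0.052, 0.001, 0.0]
contact_force: [0.0, -0.5, -0.2]
opening: -0.004
```

```bash
python3 -c "
from h import *
s=ctrl.read_camera('side');t=ctrl.read_camera('top');z=np.load('lo.npz');st=ctrl.get_state();print(st['eef_pos'],proj(s,st['eef_pos']))
d=np.abs(s['frame'].astype(int)-z['s']).max(2).astype(np.uint8)
r=np.argwhere(d[150:,190:300]>25)+[150,190];print(r.max(0),[ (k,r[r[:,0]==k,1].min(),r[r[:,0]==k,1].max()) for k in range(150,r[:,0].max()+1,3) if (r[:,0]==k).any()])
lo=z['s'][120:220,180:300];hi=s['frame'][120:220,180:300]
cv2.imwrite('pics/p6.png',np.hstack([cv2.resize(x,(400,333),interpolation=cv2.INTER_CUBIC) for x in(lo,hi)])[:,:,::-1])
"
```

```text
[0.62845508 0.26551596 0.16277561] [220.88483017 151.55003071]
[217 239] [(153, np.int64(227), np.int64(231)), (171, np.int64(219), np.int64(219)), (174, np.int64(218), np.int64(220)), (177, np.int64(218), np.int64(224)), (180, np.int64(218), np.int64(226)), (192, np.int64(238), np.int64(238)), (198, np.int64(208), np.int64(209)), (201, np.int64(190), np.int64(191)), (216, np.int64(190), np.int64(191))]
```

View pics/p6.png

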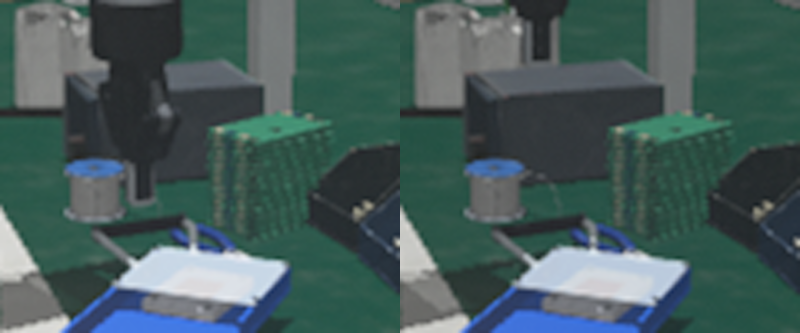

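p6 shows the tips about 12 px (33 mm) above the reported TCP at both heights: row 181 when low and about 139 when high. The vertical travel in pixels fits a height offset better than a sideways one. I'll go deeper in stages with the jaws open, watching the force.

Emit:
{"op": "servo_tool", "data": {
  "increments": [
    [0.45, 0, 0, -0.5, 0],
    [0.45, 0, 0, -1.2, 0],
    [0.45, 0, 0, -2.0, 0],
    [0.45, 0, 0, -2.6, 0],
    [0.45, 0, 0, -2.9, 0],
    [0.45, 0, 0, -3.1, 0],
    [0.45, 0, 0, -3.2, 0],
    [0.45, 0, 0, -3.3, 0],
    [0.45, 0, 0, -3.4, 0],
    [0.45, 0, 0, -3.4, 0]
  ]
}}

```text
time: 7.0
eef_pos: [0.6291, 0.2657, 0.0275]
tcp_rot: [0.999, 0.052, 0.002, 0.0]
contact_force: [-0.6, -0.3, -0.4]
opening: 0.445
```

```bash
python3 -c "
from h import *
s=ctrl.read_camera('side');st=ctrl.get_state();print(st['eef_pos'],st['contact_force'],proj(s,st['eef_pos']))
cv2.imwrite('pics/p7.png',cv2.resize(s['frame'][140:230,170:290],(800,600),interpolation=cv2.INTER_CUBIC)[:,:,::-1])
"
```

```text
[0.62908241 0.26567685 0.02773037] [-0.36931418 -0.07817054  0.4400026 ] [221.80051048 197.63323939]
```

View pics/p7.png

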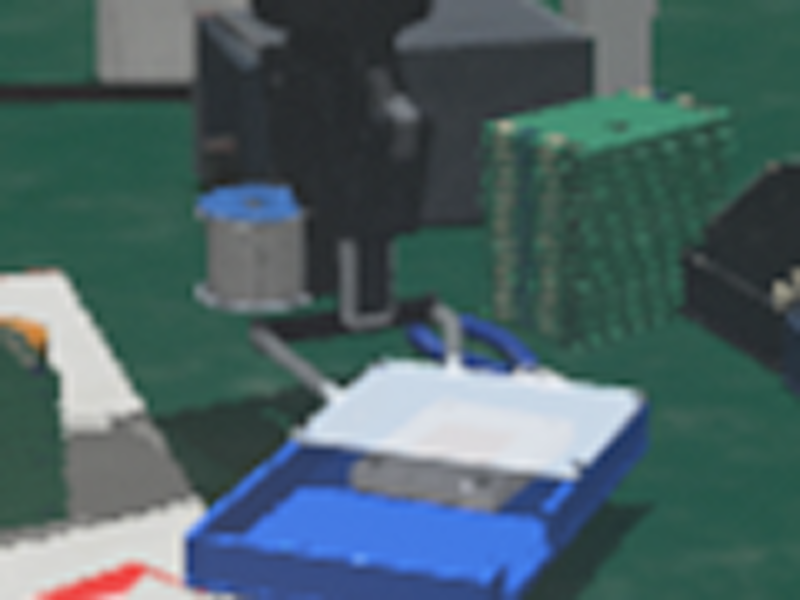

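p7 shows the near finger in front of the bar, tip at (368,325), with the bar's lower edge at 335. The bar is between the jaws and the tips really are about 30 mm higher than reported. I'll go 18 mm lower and close.

Emit:
{"op": "servo_tool", "data": {
  "increments": [
    [0.45, 0, 0, -0.2, 0],
    [0.45, 0, 0, -0.45, 0],
    [0.45, 0, 0, -0.45, 0],
    [0.0, 0, 0, -0.45, 0],
    [0.0, 0, 0, -0.45, 0],
    [0.0, 0, 0, -0.45, 0],
    [0.0, 0, 0, -0.45, 0],
    [0.0, 0, 0, -0.45, 0],
    [0.0, 0, 0, -0.45, 0],
    [0.0, 0, 0, -0.45, 0]
  ],
  "grip_force": 60
}}

```text
time: 7.88
eef_pos: [0.629, 0.266, 0.0097]
tcp_rot: [0.999, 0.052, 0.002, -0.0]
contact_force: [-0.5, 2.0, -1.4]
opening: 0.113
```

The bar is held (opening 0.113). Now I lift along the arc.

Emit:
{"op": "servo_tool", "data": {
  "increments": [
    [0.0, 0.01, -0.09, 0.52, 0],
    [0.0, 0.02, -0.22, 1.03, 0],
    [0.0, 0.04, -0.4, 1.53, 0],
    [0.0, 0.06, -0.6, 2.01, 0],
    [0.0, 0.09, -0.85, 2.47, 0],
    [0.0, 0.12, -1.14, 2.91, 0],
    [0.0, 0.15, -1.45, 3.33, 0],
    [0.0, 0.19, -1.8, 3.72, 0],
    [0.0, 0.23, -2.19, 4.09, 0],
    [0.0, 0.27, -2.59, 4.42, 0]
  ]
}}

```text
time: 8.72
eef_pos: [0.6393, 0.1643, 0.1894]
tcp_rot: [0.999, 0.052, 0.002, -0.003]
contact_force: [-2.9, 6.0, 4.5]
opening: 0.114
```

Emit:
{"op": "servo_tool", "data": {
  "increments": [
    [0.0, 0, 0, 0, 0],
    [0.0, 0, 0, 0, 0],
    [0.0, 0, 0, 0, 0],
    [0.0, 0, 0, 0, 0],
    [0.0, 0, 0, 0, 0],
    [0.0, 0, 0, 0, 0],
    [0.0, 0, 0, 0, 0],
    [0.0, 0, 0, 0, 0],
    [0.0, 0, 0, 0, 0],
    [0.0, 0, 0, 0, 0]
  ]
}}

```text
time: 9.55
eef_pos: [0.6392, 0.1646, 0.1893]
tcp_rot: [0.999, 0.052, 0.002, -0.003]
contact_force: [-0.8, 2.8, 0.3]
opening: 0.105
```

```bash
python3 -c "
from h import *
s=ctrl.read_camera('side');t=ctrl.read_camera('top');st=ctrl.get_state();print(st['eef_pos'],st['contact_force'])
a=cv2.resize(t['frame'][120:270,200:400],(400,300));b=cv2.resize(s['frame'][120:270,150:350],(400,300))
cv2.imwrite('pics/p8.png',np.hstack([a,b])[:,:,::-1])
for p in s,t:
  for n in('spreader_centre','tray_seat','tray_corner'): print(n,[(d['centre'],d['conf']) for d in ctrl.landmark_of(p,n)][:2])
"
```

```text
[0.63924288 0.1644724  0.18940265] [-1.59497471  2.00968982  0.90425775]
spreader_centre [([208.0, 239.2], 0.86)]
tray_seat [([212.6, 242.3], 0.61)]
tray_corner [([232.4, 243.1], 0.57)]
spreader_centre [([205.7, 301.6], 0.94)]
tray_seat [([204.1, 303.1], 0.57)]
tray_corner [([204.3, 311.7], 0.83)]
```

View pics/p8.png

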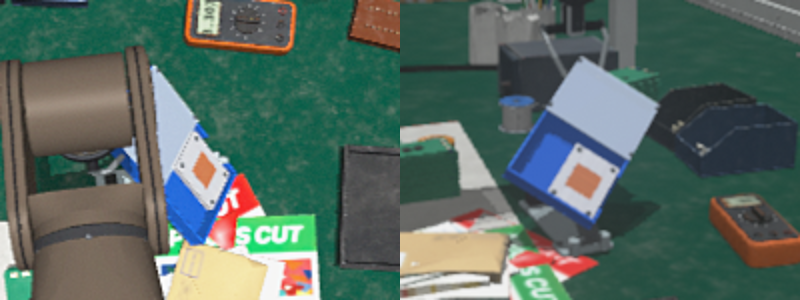

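p8 shows the tray tipped to about 0.8 rad with the plate, copper up, in the low corner at (583,178) in the side crop. I'll lower it back along the arc, slower at the end.

Emit:
{"op": "servo_tool", "data": {
  "increments": [
    [0.0, -0.04, 0.38, -0.35, 0],
    [0.0, -0.08, 0.77, -0.72, 0],
    [0.0, -0.11, 1.12, -1.11, 0],
    [0.0, -0.14, 1.43, -1.53, 0],
    [0.0, -0.17, 1.72, -1.97, 0],
    [0.0, -0.2, 1.97, -2.43, 0],
    [0.0, -0.22, 2.17, -2.92, 0],
    [0.0, -0.24, 2.35, -3.42, 0],
    [0.0, -0.25, 2.41, -3.68, 0],
    [0.0, -0.25, 2.46, -3.93, 0]
  ]
}}

```text
time: 10.78
eef_pos: [0.6293, 0.2638, 0.0301]
tcp_rot: [0.999, 0.052, 0.003, -0.003]
contact_force: [0.8, 2.6, -0.3]
opening: 0.117
```

Emit:
{"op": "servo_tool", "data": {
  "increments": [
    [0.0, 0, 0.05, -0.12, 0],
    [0.0, 0, 0.08, -0.24, 0],
    [0.0, 0, 0.1, -0.36, 0],
    [0.0, 0, 0.12, -0.46, 0],
    [0.0, 0, 0.12, -0.53, 0],
    [0.0, 0, 0.12, -0.57, 0],
    [0.0, 0, 0.12, -0.59, 0],
    [0.0, 0, 0.12, -0.59, 0],
    [0.0, 0, 0.12, -0.59, 0],
    [0.0, 0, 0.12, -0.59, 0]
  ]
}}

```text
time: 11.62
eef_pos: [0.6308, 0.2664, 0.0142]
tcp_rot: [0.999, 0.053, 0.003, -0.001]
contact_force: [-12.2, -9.8, 25.1]
opening: 0.11
```

The 25 N upward force says the tray is on its rest. I'll release, rise, and move toward the corner.

Emit:
{"op": "servo_tool", "data": {
  "increments": [
    [0.05, 0, 0, 0.03, 0],
    [0.45, 0, 0, 0.06, 0],
    [0.45, 0, 0, 0.06, 0],
    [0.45, 0, 0, 0.06, 0],
    [0.45, 0, 0, 0.8, 0],
    [0.45, 0, 0, 1.7, 0],
    [0.45, 0, 0, 2.6, 0],
    [0.45, 0, 0, 3.5, 0],
    [0.45, 0, 0, 3.5, 0],
    [0.45, 0, 0, 3.5, 0]
  ]
}}

```text
time: 12.45
eef_pos: [0.6329, 0.2673, 0.1578]
tcp_rot: [0.999, 0.053, 0.006, -0.002]
contact_force: [-1.3, -0.2, -0.9]
opening: 0.451
```

```bash
cat > m.py <<'E'
from h import *
np.set_printoptions(precision=4,suppress=True)
t=ctrl.read_camera("top");s=ctrl.read_camera("side");st=ctrl.get_state();print(st['eef_pos'],st['contact_force'])
g=lambda p,n:(ctrl.landmark_of(p,n) or [None])[0]
for n,z in(('spreader_centre',.035),('tray_seat',.035),('tray_corner',.03)):
    a,b=g(t,n),g(s,n)
    print(n,[(atz(p,x['centre'],z),x['centre'],x['conf']) for p,x in((t,a),(s,b)) if x],tri(t,a['centre'],s,b['centre']) if a and b else '')
m=ctrl.masks_of(t,'spreader_centre')
if m:
    r=np.argwhere(m[0]['region']);R=cv2.minAreaRect(r[:,::-1].astype(np.float32));q=np.array([atz(t,(c[1],c[0]),.04) for c in cv2.boxPoints(R)])
    print(m[0]['conf'],q.mean(0),[(np.linalg.norm(q[i]-q[i-1]),np.degrees(np.arctan2(*(q[i]-q[i-1])[1::-1]))) for i in range(4)])
cv2.imwrite('pics/p9.png',cv2.resize(t['frame'][150:270,230:390],(800,600),interpolation=cv2.INTER_CUBIC)[:,:,::-1])
E
python3 m.py
```

```text
[0.6301 0.2664 0.1527] [-0.2822 -0.7463 -1.1169]
spreader_centre [(array([0.6058, 0.063 , 0.035 ]), [206.4, 287.7], 0.97), (array([0.6035, 0.0817, 0.035 ]), [220.7, 232.9], 0.56)] (array([0.6018, 0.0644, 0.0426]), np.float64(0.0073332609335832145))
tray_seat [(array([0.5969, 0.0637, 0.035 ]), [209.9, 287.5], 0.64), (array([0.6108, 0.0759, 0.035 ]), [221.2, 236.5], 0.61)] (array([0.6013, 0.0626, 0.0414]), np.float64(0.009841816673967722))
tray_corner [(array([0.6104, 0.0097, 0.03  ]), [204.3, 308.4], 0.94), (array([0.6071, 0.0159, 0.03  ]), [233.2, 243.1], 0.63)] (array([0.6079, 0.0107, 0.0324]), np.float64(0.004898216599310187))
0.96 [0.6036 0.0655 0.04  ] [(np.float64(0.0795843867948221), np.float64(50.959386287165664)), (np.float64(0.06020483526700621), np.float64(-38.994549714407455)), (np.float64(0.07986669660500596), np.float64(-129.21402177216896)), (np.float64(0.05996355109094472), np.float64(140.73623470567102))]
```

View pics/p9.png

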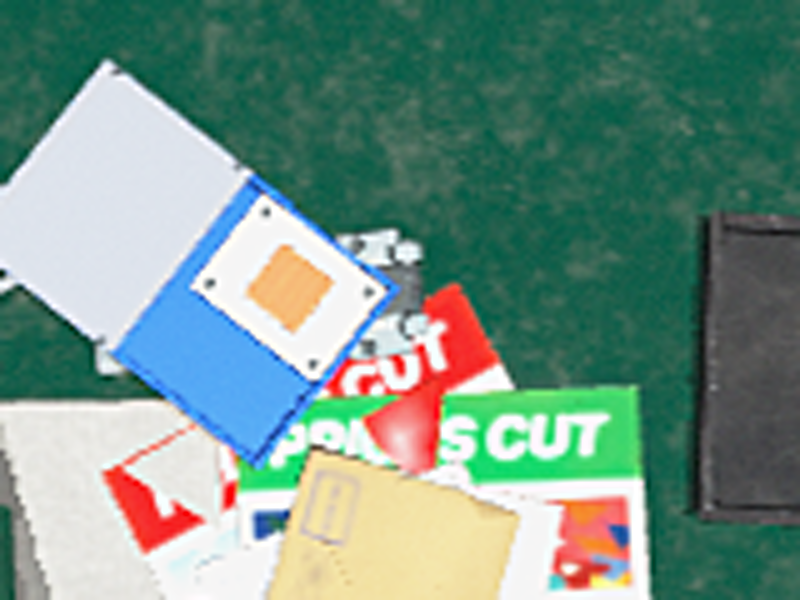

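p9 shows the plate home in the corner, at about (290,288) in the crop. Its mask measures 79.7 x 60.0 mm at (0.6036, 0.0655), angle 50.9°. Before descending I'll quantify the height offset of the fingertips.

```bash
python3 -c "
from h import *
from scipy.optimize import brentq
s=ctrl.read_camera('side')
for row,y,x,zs in((180.7,.2655,.629,.044),(138.6,.2655,.6285,.1628),(188.9,.243,.631,.0277)):
  print(zs, brentq(lambda z:proj(s,(x,y,z))[1]-row,-.1,.4)-zs)
"
```

```text
0.044 0.034617270659104846
0.1628 0.03604539611876531
0.0277 0.03364331915296846
```

Emit:
{"op": "servo_tool", "data": {
  "increments": [
    [0.85, 0.0, -0.8, 0.3, 1.0],
    [0.85, -0.1, -1.7, 0.3, 2.3],
    [0.85, -0.2, -2.6, 0.3, 3.6],
    [0.85, -0.3, -3.5, 0.3, 5.0],
    [0.85, -0.5, -4.4, 0.3, 6.4],
    [0.85, -0.6, -5.0, 0.3, 7.7],
    [0.85, -0.66, -5.02, 0.3, 8.9],
    [0.85, -0.66, -5.02, 0.0, 8.9],
    [0.85, -0.66, -5.02, 0.0, 8.9],
    [0.85, -0.66, -5.02, 0.0, 8.9]
  ]
}}

```text
time: 13.78
eef_pos: [0.6032, 0.0661, 0.1517]
tcp_rot: [0.905, 0.426, 0.0, -0.002]
contact_force: [-0.1, 0.8, -0.6]
opening: 0.849
```

The offset is consistently about +34.5 mm (33.6 to 36.0). Tips at a true height of 36 mm when closed on the plate need a reported z of about 0.006.

Emit:
{"op": "servo_tool", "data": {
  "increments": [
    [0.85, 0, 0, -0.7, 0],
    [0.85, 0, 0, -1.5, 0],
    [0.85, 0, 0, -2.3, 0],
    [0.85, 0, 0, -2.9, 0],
    [0.85, 0, 0, -3.2, 0],
    [0.85, 0, 0, -3.4, 0],
    [0.85, 0, 0, -3.5, 0],
    [0.85, 0, 0, -3.55, 0],
    [0.85, 0, 0, -3.6, 0],
    [0.85, 0, 0, -3.6, 0]
  ]
}}

```text
time: 14.62
eef_pos: [0.6043, 0.0662, 0.009]
tcp_rot: [0.905, 0.426, 0.001, -0.002]
contact_force: [-0.9, -0.7, 0.3]
opening: 0.853
```

Emit:
{"op": "servo_tool", "data": {
  "increments": [
    [0.85, 0, 0, -0.06, 0],
    [0.85, 0, 0, -0.06, 0],
    [0.6, 0, 0, -0.06, 0],
    [0.5, 0, 0, -0.06, 0],
    [0.4, 0, 0, -0.06, 0],
    [0.4, 0, 0, -0.06, 0],
    [0.4, 0, 0, -0.06, 0],
    [0.4, 0, 0, -0.06, 0],
    [0.4, 0, 0, -0.06, 0],
    [0.4, 0, 0, -0.06, 0]
  ],
  "grip_force": 60
}}

```text
time: 15.45
eef_pos: [0.6047, 0.0661, 0.0069]
tcp_rot: [0.905, 0.426, 0.002, -0.001]
contact_force: [0.2, -0.7, 1.5]
opening: 0.398
```

The jaws closed to 0.398, so the tips passed over the plate. I'll reopen and go lower, feeling for the floor.

Emit:
{"op": "servo_tool", "data": {
  "increments": [
    [0.85, 0, 0, 0.0, 0],
    [0.85, 0, 0, 0, 0],
    [0.85, 0, 0, 0, 0],
    [0.85, 0, 0, 0, 0],
    [0.85, 0, 0, 0, 0],
    [0.85, 0, 0, -0.05, 0],
    [0.85, 0, 0, -0.1, 0],
    [0.85, 0, 0, -0.13, 0],
    [0.85, 0, 0, -0.15, 0],
    [0.85, 0, 0, -0.15, 0]
  ]
}}

```text
time: 16.28
eef_pos: [0.6044, 0.0661, 0.0006]
tcp_rot: [0.905, 0.426, 0.001, -0.001]
contact_force: [0.4, 0.1, 0.2]
opening: 0.853
```

```bash
python3 -c "
from h import *
s=ctrl.read_camera('side');st=ctrl.get_state();print(st['eef_pos'],st['contact_force'],st['opening'])
cv2.imwrite('pics/p10.png',cv2.resize(s['frame'][170:260,190:310],(800,600),interpolation=cv2.INTER_CUBIC)[:,:,::-1])
"
```

```text
[0.60452347 0.0660846  0.00071575] [0.06321469 0.45118775 0.38738279] 0.8513997531445329
```

View pics/p10.png

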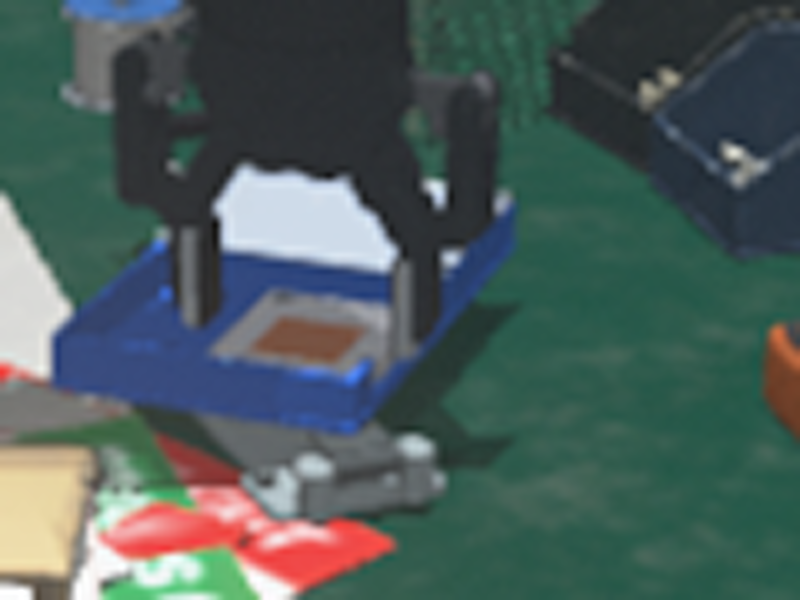

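```bash
python3 -c "
from h import *
from scipy.optimize import brentq
s=ctrl.read_camera('side')
u=np.array([-.775,.633])
for k,row,col in((1,218.9,220),(-1,223.3,251.5)):
  x,y=np.array([.6045,.0661])+k*.040*u
  z=brentq(lambda z:proj(s,(x,y,z))[1]-row,-.1,.4); print(z,proj(s,(x,y,z)),col)
"
```

```text
0.03996875251805032 [219.94048386 218.9       ] 220
0.04052798961829734 [250.97288033 223.3       ] 251.5
```

p10 shows the fingertips at (200,325) and (410,355), straddling the plate. That works out to a true tip height of about 40 mm. I'll go 2.5 mm lower and close.

Emit:
{"op": "servo_tool", "data": {
  "increments": [
    [0.85, 0, 0, -0.04, 0],
    [0.85, 0, 0, -0.07, 0],
    [0.85, 0, 0, -0.07, 0],
    [0.7, 0, 0, -0.07, 0],
    [0.6, 0, 0, -0.07, 0],
    [0.5, 0, 0, -0.07, 0],
    [0.5, 0, 0, -0.07, 0],
    [0.5, 0, 0, -0.07, 0],
    [0.5, 0, 0, -0.07, 0],
    [0.5, 0, 0, -0.07, 0]
  ],
  "grip_force": 60
}}

```text
time: 17.22
eef_pos: [0.6052, 0.066, -0.0014]
tcp_rot: [0.905, 0.426, 0.002, -0.001]
contact_force: [0.7, -0.4, 3.4]
opening: 0.674
```

Opening 0.674 fits the 60 mm plate (the 12 mm bar also read about 0.03 low). I'll lift.

Emit:
{"op": "servo_tool", "data": {
  "increments": [
    [0.3, 0, 0, 0.1, 0],
    [0.3, 0, 0, 0.3, 0],
    [0.3, 0, 0, 0.6, 0],
    [0.3, 0, 0, 1.0, 0],
    [0.3, 0, 0, 1.5, 0],
    [0.3, 0, 0, 2.0, 0],
    [0.3, 0, 0, 2.5, 0],
    [0.3, 0, 0, 3.0, 0],
    [0.3, 0, 0, 3.0, 0],
    [0.3, 0, 0, 3.0, 0]
  ]
}}

```text
time: 18.05
eef_pos: [0.6059, 0.0658, 0.1203]
tcp_rot: [0.905, 0.426, 0.003, -0.0]
contact_force: [0.4, -0.3, -2.3]
opening: 0.67
```

```bash
python3 -c "
from h import *
s=ctrl.read_camera('side');t=ctrl.read_camera('top');st=ctrl.get_state();print(st['eef_pos'],st['contact_force'],st['opening'])
cv2.imwrite('pics/p11.png',cv2.resize(s['frame'][110:260,180:380],(800,600),interpolation=cv2.INTER_CUBIC)[:,:,::-1])
for n in ('spreader_centre',):print([(d['centre'],d['conf']) for d in ctrl.landmark_of(s,n)][:2])
"
```

```text
[0.60394632 0.06596695 0.11718917] [-0.19487657 -0.09692804 -1.70633619] 0.6720567978089605
[([170.8, 232.2], 0.63)]
```

View pics/p11.png

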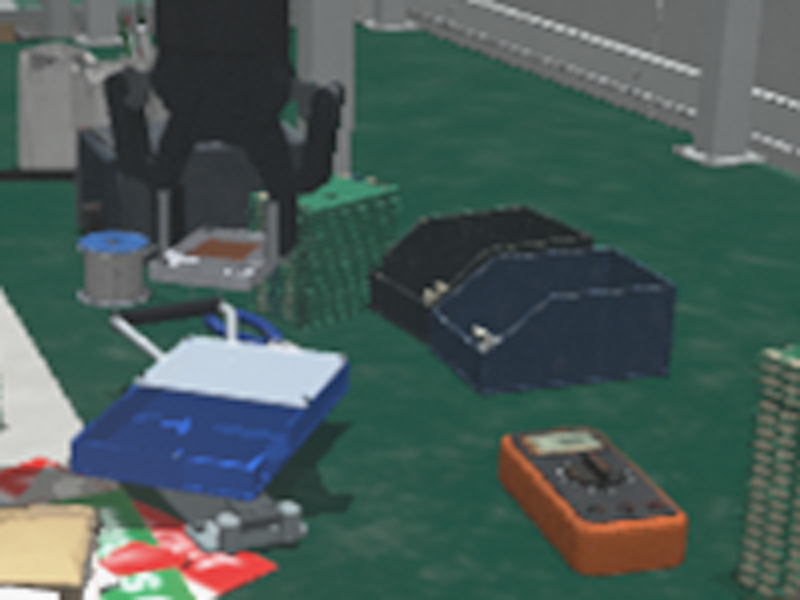

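p11 shows the plate held level across its 60 mm, about (220,255) in the crop, with the tray down. Next I carry it over the black tray, turning the jaws along the tray's long side.

Emit:
{"op": "servo_tool", "data": {
  "increments": [
    [0.3, -0.1, -0.5, 0, 0.6],
    [0.3, -0.2, -1.3, 0, 1.4],
    [0.3, -0.4, -2.2, 0, 2.4],
    [0.3, -0.6, -3.1, 0, 3.4],
    [0.3, -0.7, -4.0, 0, 4.4],
    [0.3, -0.9, -4.9, 0, 5.4],
    [0.3, -1.0, -5.7, 0, 6.2],
    [0.3, -1.15, -6.4, 0, 6.8],
    [0.3, -1.23, -6.78, 0, 6.9],
    [0.3, -1.23, -6.78, 0, 6.9]
  ]
}}

```text
time: 19.03
eef_pos: [0.5527, -0.2081, 0.1147]
tcp_rot: [0.739, 0.674, -0.001, -0.003]
contact_force: [-1.2, 0.5, -1.2]
opening: 0.673
```

Emit:
{"op": "servo_tool", "data": {
  "increments": [
    [0.3, 0, 0, -0.4, 0],
    [0.3, 0, 0, -0.8, 0],
    [0.3, 0, 0, -1.2, 0],
    [0.3, 0, 0, -1.6, 0],
    [0.3, 0, 0, -2.0, 0],
    [0.3, 0, 0, -2.3, 0],
    [0.3, 0, 0, -2.5, 0],
    [0.3, 0, 0, -2.6, 0],
    [0.3, 0, 0, -2.6, 0],
    [0.3, 0, 0, -2.6, 0]
  ]
}}

```text
time: 19.87
eef_pos: [0.5531, -0.2081, 0.011]
tcp_rot: [0.739, 0.674, -0.001, -0.003]
contact_force: [0.5, -0.2, -0.9]
opening: 0.674
```

```bash
python3 -c "
from h import *
s=ctrl.read_camera('side');st=ctrl.get_state();print(st['eef_pos'],st['tcp_rot'],st['contact_force'],st['opening'])
cv2.imwrite('pics/p12.png',cv2.resize(s['frame'][200:360,150:363],(800,600),interpolation=cv2.INTER_CUBIC)[:,:,::-1])
for c in[(.05,.079),(-.05,.079)]:pass
for n in('spreader_centre','esd_tray'):
  print([(d['centre'],d['conf'],atz(s,d['centre'],z)) for z in((st['eef_pos'][2]+.036,) if n[0]=='s' else (0,)) for d in ctrl.landmark_of(s,n)][:2])
"
```

```text
[ 0.55344766 -0.2083848   0.01153707] [ 0.73894208  0.67376417 -0.00093402 -0.0023633 ] [-0.1706903   0.15087204 -1.23968548] 0.6734521733366647
[([275.5, 253.2], 0.97, array([ 0.55340014, -0.1953841 ,  0.04753707]))]
[([300.9, 256.2], 0.94, array([ 5.55829129e-01, -2.06111833e-01, -5.55111512e-17]))]
```

View pics/p12.png

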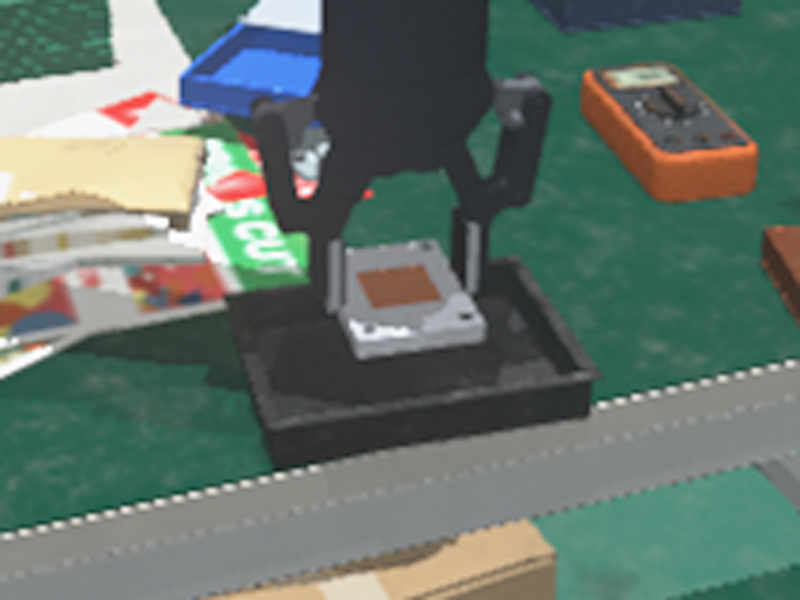

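p12 shows the plate level inside the black tray's outline at about (400,290), clear of the walls and aligned. I'll lower it gently to the floor.

Emit:
{"op": "servo_tool", "data": {
  "increments": [
    [0.3, 0.03, 0.06, -0.2, 0],
    [0.3, 0.03, 0.06, -0.4, 0],
    [0.3, 0.03, 0.06, -0.58, 0],
    [0.3, 0.03, 0.06, -0.7, 0],
    [0.3, 0.03, 0.06, -0.78, 0],
    [0.3, 0.03, 0.06, -0.84, 0],
    [0.3, 0.03, 0.06, -0.9, 0],
    [0.3, 0.03, 0.06, -0.95, 0],
    [0.3, 0.03, 0.06, -0.95, 0],
    [0.3, 0.03, 0.06, -0.95, 0]
  ]
}}

```text
time: 20.85
eef_pos: [0.5549, -0.2062, -0.0261]
tcp_rot: [0.739, 0.674, -0.001, -0.002]
contact_force: [-0.5, -0.2, -1.5]
opening: 0.675
```

No contact yet. I'll creep down another 4 mm.

Emit:
{"op": "servo_tool", "data": {
  "increments": [
    [0.3, 0, 0, -0.02, 0],
    [0.3, 0, 0, -0.04, 0],
    [0.3, 0, 0, -0.06, 0],
    [0.3, 0, 0, -0.08, 0],
    [0.3, 0, 0, -0.1, 0],
    [0.3, 0, 0, -0.1, 0],
    [0.3, 0, 0, -0.1, 0],
    [0.3, 0, 0, -0.1, 0],
    [0.3, 0, 0, -0.1, 0],
    [0.3, 0, 0, -0.1, 0]
  ]
}}

```text
time: 21.68
eef_pos: [0.5558, -0.2067, -0.0284]
tcp_rot: [0.739, 0.674, -0.001, -0.001]
contact_force: [-1.6, 0.4, 5.5]
opening: 0.674
```

The plate is on the floor (+5.5 N). I'll open and rise.

Emit:
{"op": "servo_tool", "data": {
  "increments": [
    [0.7, 0, 0, 0, 0],
    [0.75, 0, 0, 0, 0],
    [0.85, 0, 0, 0, 0],
    [0.85, 0, 0, 0, 0],
    [0.85, 0, 0, 0.3, 0],
    [0.85, 0, 0, 0.8, 0],
    [0.85, 0, 0, 1.6, 0],
    [0.85, 0, 0, 2.5, 0],
    [0.85, 0, 0, 3.4, 0],
    [0.85, 0, 0, 3.4, 0]
  ]
}}

```text
time: 22.52
eef_pos: [0.5609, -0.2095, 0.1178]
tcp_rot: [0.739, 0.674, 0.002, 0.007]
contact_force: [1.5, 0.1, 1.2]
opening: 0.85
```

Emit:
{"op": "servo_tool", "data": {
  "increments": [
    [0.85, 0, 0.7, 0.5, 0],
    [0.85, 0, 1.6, 0.5, 0],
    [0.85, 0, 2.5, 0.5, 0],
    [0.85, 0, 3.4, 0.5, 0],
    [0.85, 0, 4.3, 0.5, 0],
    [0.85, 0, 5.2, 0.5, 0],
    [0.85, 0, 6.0, 0.5, 0],
    [0.85, 0, 6.0, 0.5, 0],
    [0.85, 0, 6.0, 0.5, 0],
    [0.85, 0, 6.0, 0.5, 0]
  ]
}}

```text
time: 23.35
eef_pos: [0.5611, 0.0303, 0.1383]
tcp_rot: [0.739, 0.674, 0.002, 0.007]
contact_force: [0.6, 0.1, 0.8]
opening: 0.848
```

```bash
python3 - <<'E'
from h import *
np.set_printoptions(precision=4,suppress=True)
t=ctrl.read_camera('top');s=ctrl.read_camera('side');st=ctrl.get_state();print(st['time'],st['eef_pos'],st['contact_force'])
for n,z in(('spreader_centre',.008),('esd_tray',0),('tray_handle',.055),('multimeter',0),('side_cutters',0)):
    a,b=[ctrl.landmark_of(p,n) for p in(t,s)]
    print(n,[(atz(p,x[0]['centre'],z),x[0]['conf']) for p,x in((t,a),(s,b)) if x],tri(t,a[0]['centre'],s,b[0]['centre']) if a and b else '')
m=ctrl.masks_of(t,'spreader_centre')
r=np.argwhere(m[0]['region']);R=cv2.minAreaRect(r[:,::-1].astype(np.float32));q=np.array([atz(t,(c[1],c[0]),.013) for c in cv2.boxPoints(R)])
print(m[0]['conf'],q.mean(0),[(np.linalg.norm(q[i]-q[i-1]),np.degrees(np.arctan2(*(q[i]-q[i-1])[1::-1]))) for i in range(2)])
cv2.imwrite('pics/p13.png',np.hstack([cv2.resize(x,(400,300),interpolation=cv2.INTER_CUBIC) for x in(t['frame'][170:290,300:460],s['frame'][140:356,120:408])])[:,:,::-1])
E
```

```text
23.45 [0.5611 0.0294 0.1381] [-0.3308 -0.6088  0.9751]
spreader_centre [(array([ 0.559 , -0.2038,  0.008 ]), 0.77), (array([ 0.5595, -0.2007,  0.008 ]), 0.66)] (array([ 0.5588, -0.2032,  0.0097]), np.float64(0.00038360830889724265))
esd_tray [(array([ 0.5524, -0.2115,  0.    ]), 0.84), (array([ 0.5577, -0.2027,  0.    ]), 0.78)] (array([ 0.5535, -0.2103,  0.0056]), np.float64(0.0023378846156810883))
tray_handle [(array([0.6218, 0.2602, 0.055 ]), 0.57), (array([0.6352, 0.2619, 0.055 ]), 0.79)] (array([0.6277, 0.2584, 0.0567]), np.float64(0.012407116996760073))
multimeter [(array([ 0.8087, -0.031 ,  0.    ]), 0.75), (array([ 0.8194, -0.0047, -0.    ]), 0.96)] (array([ 0.8051, -0.0289,  0.0132]), np.float64(0.0011342273500919))
side_cutters [(array([0.6285, 0.2768, 0.    ]), 0.74), (array([0.7199, 0.3231, 0.    ]), 0.37)] (array([0.6604, 0.2617, 0.0274]), np.float64(0.07148101249064928))
0.55 [ 0.5539 -0.2067  0.013 ] [(np.float64(0.08369625816118624), np.float64(85.89110238595075)), (np.float64(0.0649376398868993), np.float64(-5.3989555213574265))]
```

The last picture wasn't shown because the view limit was reached. The numbers agree, though: the plate triangulates to (0.559, -0.203, 0.010) in the black tray, and the tray handle is back at 0.057 m.

```bash
python3 -c "
from plant import ctrl
print(ctrl.sign_off())"
```

```text
the job is handed in; nothing more can be done
None
```

I tipped the tray up to about 0.8 rad by its handle and the plate slid home into the low corner. I lowered the tray back onto its rest without letting it fall, then laid the plate in the black tray and handed the job in at about 23.5 s of the 51 s. No verdict is reported.

**Last checks**
- **Plate:** it triangulates to (0.559, -0.203) at 10 mm height, with the two cameras agreeing to 0.4 mm. That is 3 to 9 mm from the black tray's centre, depending on how the tray is measured. It was set down with about 5.5 N of contact, and its long side is parallel to the tray's short side.
- **Tip-out tray:** the handle is back at about 57 mm height (55 mm expected), so the tray is down.
- **Arm:** it was clear of everything.

**What failed or disagreed**
- **Fingertip height:** the tips really sat about 35 to 40 mm higher than the reported tool position. Because of this, the first close on the handle and the first close on the plate both missed. I corrected each using the side camera.
- **Final view:** the viewer's 12-picture limit was used up, so the end state was checked by numbers only. I did not measure the plate's tilt directly.
- **Bystanders:** at the end I checked only the multimeter and side cutters. The multimeter came out within about 10 mm of its start. The cutters' last top-camera detection was on the handle, so it is false, and the side camera placed them within about 11 mm of their start. I did not re-measure the solder spool or tape roll.

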